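# Check the fume filter plate against the lamp

## Task

Before opening the fume filter box, lay the soot: press the white sprung cap of the mist canister right down and let it come back up. Then lift the box's cover flap well open and leave it open, pull the filter plate hidden inside straight up and out, and hold it upright and square in front of the inspection lamp's lens, centred on it and about a hand's breadth away, touching nothing else. Finish while still holding it there, and leave the other things on the bench alone.

Things in the scene. Friction and masses are not known exactly. Their poses are not given: they have to be found in the camera images.
- filter_box: fixed grey sheet-metal box, 170 (x) x 200 (y) x 130 mm high, walls 5 mm, top closed by the flap. Origin: centre of its underside. Black louvres on its -x side face the robot; an outlet stub stands out 35 mm at +x. Inside, two guides (tops 62 mm above the bench) hold the filter plate upright at x = -10 mm, with over 60 mm free on either side of it in x
- flap (a joint): hinge of the cover flap, rad: 0 shut, grows as the front edge is lifted, stop at 1.75 (leaning back past upright). A friction hinge: the flap stays at whatever angle it is left; about 3 N at the bar move it
- flap_hinge (a point): point on the flap's hinge line (the top rim of the box on its +x side, 130 mm above the bench), midway along the flap. Frame turns with the flap: shut, its axes are those of filter_box; the hinge line is its y
- flap_bar (a point): middle of the flap's handle, a round steel bar of 10 mm diameter along y, 84 mm between its two legs, its axis 35 mm above the upper face of the 174 x 204 x 6 mm flap. In the flap's frame it lies 130 mm to -x of the hinge line and 41 mm above it, so 171 mm above the bench when shut. Moves with the flap
- filter_plate: loose aluminium-framed plate, 12 mm thick (x) x 110 wide (y) x 95 high (z), 0.11 to 0.23 kg, hidden in the box, upright in the guides with 1.5 mm play, top edge 100 mm above the bench (30 mm below the rim). The guides cover only its outer 15 mm at both sides: pinch the middle of the top edge across its thickness and pull straight up. Origin: centre of its underside
- plate_mid (a point): centre of the filter plate, 47.5 mm above its underside; x is the normal of its faces
- canister: fixed aluminium mist canister, 66 mm across on a 100 mm foot, shoulder tapering to a neck at 140 mm, topped by a sprung white cap. Origin: centre of its underside
- cap (a joint): travel of the canister's sprung cap, m: 0 up, 0.008 fully down. It takes about 2 N to start and 7 N fully down, and springs back when let go
- cap_top (a point): centre of the top face of the white cap (38 mm across), 168 mm above the bench when up; the cap moves straight down
- lamp: fixed inspection lamp: steel foot 90 mm across, post, and a black round head 90 mm across. Origin: centre of the foot's underside. It shines along its -x, roughly towards the robot
- lens (a point): centre of the lamp's round lens, 180 mm above the bench and 30 mm to -x of the lamp's origin; axes are the lamp's, light goes out along -x
- oil_bottle: plain grey bottle with a black screw cap, 62 mm across and 165 mm tall, loose; not the canister. To be left alone
- wood_block: loose wooden block 90 x 140 x 45 mm. To be left alone
- wire_brush: loose hand brush with a wooden handle, lying down. To be left alone
- tube_end: loose short steel tube standing upright, 48 mm across, 50 mm tall. To be left alone
- weld_square: loose flat steel triangle (welding square), about 70 x 70 mm, 12 mm thick. To be left alone
- bolt_cup: loose empty steel cup, 72 mm across, 55 mm tall. To be left alone
- chip_hammer: loose hammer with a wooden handle, lying down. To be left alone

How it is judged:
On the way, in this order (a step that is already met when the one before it is completed fails the run):
1. the canister's cap is pressed down by more than 5 of its 8 mm while the flap is still shut (value of joint cap above 0.005 m and value of joint flap below 0.1 rad), for 0.1 s.
2. the cap is up again and the flap is lifted open by more than 1.0 rad (value of joint cap below 0.002 m and value of joint flap above 1 rad), for 0.2 s.
3. the plate is held by the fingers, out of the box: its underside is above the box's rim (contact force between the fingers and filter_plate above 1 N and z of filter_plate in the frame of filter_box above 0.13 m and contact force between filter_plate and filter_box below 0.3 N), for 0.1 s.
At the end, for the whole second after the job is handed in: Fingers hold the plate at rest, clear of box, lamp, canister, bottle: underside over 90 mm high, centre 30-170 mm before the lens and within 30 mm of its axis (sideways, height), square to it and upright within 0.25 rad; flap open over 1.0 rad, cap up (all of step 2 and contact force between the fingers and filter_plate above 1 N and x of plate_mid in the frame of lens between -0.17 and -0.03 m and y of plate_mid in the frame of lens between -0.03 and 0.03 m and z of plate_mid in the frame of lens between -0.03 and 0.03 m and angle between the x axis of plate_mid and the x axis of lens, either way round below 0.25 rad and angle between plate_mid's own z axis and vertical below 0.25 rad and height (world z) of filter_plate above 0.09 m and linear speed of filter_plate below 0.03 m/s and contact force between filter_plate and filter_box below 0.3 N and contact force between filter_plate and lamp below 0.3 N and contact force between filter_plate and canister below 0.3 N and contact force between filter_plate and oil_bottle below 0.3 N); the arm keeps its last pose, push and grip.
It fails at once if another thing on the bench is shifted by more than 40 mm (distance of any of oil_bottle, wood_block, wire_brush, tube_end, weld_square, bolt_cup, chip_hammer from where it was at the start of the episode above 0.04 m).
It also fails if it takes over 66 s, if anything falls off the work surface, if the arm or the gripper's body presses on something with over 40 N, if the wrist force passes 120 N, or if a joint passes its speed limit or range.

## Robot

A 6-joint arm with a two-finger parallel gripper is mounted at the origin on the work surface. World frame = base frame: x ahead of the robot, y to its left, z up, the work surface at z = 0. Lengths are in m, angles in rad, forces in N, time in s.
With the tool pointing down it reaches from about 0.325 to 0.75 m from the base axis. Payload 7.6 kg.
Tool frame: the origin (TCP) lies between the finger pads; the fingertips stand 11 mm ahead of it and the grasp point (between the pads) lies 8 mm behind it; z points along the fingers, y is the line along which they close (so a half turn about z gives the same grasp; the last joint's range is limited). The gripper opens to 85 mm and grips with 20 to 120 N. Pads are 22 mm wide; open, the fingers measure 114 mm over their backs; the gripper's body (76 mm by 85 mm) begins 54 mm behind the grasp point. The pads swing forward as they close: fully open they stand 13 mm farther back than shut.
Start: joints at [-0.07, 0.052, 1.401, -0, 1.689, -0.07], TCP at [0.525, 0, 0.242] pointing down, gripper open.
Joint ranges: [-2.9, 2.9], [-0.91, 2.17], [0.12, 2.37], [-1.06, 4.2], [0.26, 2.73], [-2.93, 2.93]. Speed limits (rad/s): [2.57, 2.57, 3.01, 3.14, 3.14, 3.14].

## Interface

Orientations are given as a rotation vector (axis times angle).
In Python, from rig import ctrl, imaging gives the robot as it stands (ctrl), with the cameras (imaging).
- The arm moves only by the tool move_tool, called after "Request:" as a command line: name --argument value ..., lists and objects as JSON in quotes. Schema: {"type":"object","properties":{"offsets":{"type":"array","items":{"type":"array","prefixItems":[{"type":"array","items":{"type":"number"},"minItems":3,"maxItems":3},{"type":"array","items":{"type":"number"},"minItems":3,"maxItems":3}],"minItems":2,"maxItems":2},"minItems":1,"maxItems":20},"jaw":{"type":"number"},"grip_n":{"type":"number"},"only":{"type":"string"},"quiet":{"type":"boolean"},"lines":{"type":"string"}},"required":["offsets"],"additionalProperties":false}. offsets is a list of rows, 1 to 20 of them, each written [[dx, dy, dz], [rx, ry, rz]]: dx, dy, dz in a scale on which 1.0 is 0.6 m, then a rotation vector rx, ry, rz in shares of pi rad (1.0 is pi rad); each row shifts and turns the commanded pose from where the row before left it, along the tool's axes as they then stand; what a row does not reach is not made up. A row lasts 1/12 s, in which the tool goes at most 0.0417 m and 0.125 rad, less where a joint would pass 70% of its speed; a pose out of reach is approached as far as the arm can. jaw is the opening from 0.0 (shut) to 1.0 (fully open), set as the call begins (left out keeps the last). The fingers move at their own pace and stop on an object; grip_n is the grip in N (left out, the last holds). Time passes only in rows, so rows that do not move let the fingers close. The tool returns the time, the measured TCP pose, the force, the opening and the grip force at its end. only (a regular expression) keeps the lines of the reply that match it, lines (a string "A,B") keeps lines A to B, and quiet returns only ok. Input that does not fit is refused with a message, and nothing moves.
- ctrl.get_obs(): the state, without advancing time (a new reading comes with each control period).
- imaging.capture(name): name is "scene" or "side" or "wrist"; returns the picture (400x640x3 uint8, red, green, blue); there is no depth.
- imaging.camera_model(name): a dict with "K" (3x3 intrinsics, pixels), "k1" (the pictures are not rectified: a ray, as slopes to the right and down, at radius r is drawn at 1 + k1 r^2 times it, then the intrinsics apply), "T" (4x4, takes a point from camera to world coordinates); the wrist camera has in their place "T_tool_cam" (4x4, takes a point from camera to tool coordinates, whose origin is the TCP and whose axes are the flange's). Camera axes: x right, y down, z forward; pixel columns grow to the right and rows downward; lengths in m; the calibration is good to about 2 mm. A picture is of the moment at which its call begins: read the wrist's pose just before it. camera_model takes no time and is no camera call.
- ctrl.sign_off(): hands the job in; it is judged then, once.
The state is a dict: "time": time; "qpos": joint angles; "qd": joint speeds; "tau": joint torques, N m; "position": TCP position; "tcp_rot": TCP orientation; "wrist_force": force on the tool from outside, world axes, zero at the start; "moment": the same for the moment, N m; "gripper_width": opening from 0.0 (shut) to 1.0 (fully open); "grip_force": force on a finger pad.
Only numpy, scipy, OpenCV 4.12 (cv2) and the standard library are available. Lean on these libraries where they do the work, as an engineer would, in place of code of your own. Each camera call takes 0.05 s, during which the arm holds its last target. There are 200 camera calls.

## Working session

There is one attempt and no reset: what is moved stays moved. The work goes in short steps, Python scripts to look and compute and a tool call to move; the robot and the scene stay as the last step left them, time stands still between calls to the robot, and variables do not carry over. Pictures are saved under pics/ and viewed, at most 11 in all, crops included, and the job is handed in when it is done.

```bash
ls; mkdir -p pics; python3 - <<'E'
from rig import ctrl, imaging
import cv2
for n in("scene","side"):
    cv2.imwrite(f"pics/{n}0.png",imaging.capture(n)[:,:,::-1]); print(n,imaging.camera_model(n))
print(imaging.camera_model("wrist")); print(ctrl.get_obs())
E
```

```text
pics
rig.py
scene {'K': array([[402.67585834,   0.        , 316.52442887],
       [  0.        , 402.67585834, 195.17910725],
       [  0.        ,   0.        ,   1.        ]]), 'k1': -0.079484346960373, 'T': array([[ 0.74275955,  0.48786035, -0.45858535,  1.05358892],
       [ 0.66953888, -0.54639097,  0.50316458, -0.59292027],
       [-0.00509285, -0.68077102, -0.73247858,  0.97184987],
       [ 0.        ,  0.        ,  0.        ,  1.        ]])}
side {'K': array([[509.54237829,   0.        , 321.69522584],
       [  0.        , 509.54237829, 202.71044622],
       [  0.        ,   0.        ,   1.        ]]), 'k1': -0.005640779853786493, 'T': array([[ 0.91293073, -0.29383653,  0.28322707,  0.05391362],
       [-0.40770832, -0.62568613,  0.66504947, -1.14079517],
       [-0.01820458, -0.72261813, -0.69100769,  1.34605936],
       [ 0.        ,  0.        ,  0.        ,  1.        ]])}
{'K': array([[291.09182153,   0.        , 321.39546638],
       [  0.        , 291.09182153, 199.51099176],
       [  0.        ,   0.        ,   1.        ]]), 'k1': -0.024215149041032325, 
[... 336 characters left out ...]
 1.00000000e+00]])}
{'time': 0.1, 'qpos': array([-7.02958951e-02,  5.27559122e-02,  1.40162515e+00, -2.50961258e-06,
        1.68861093e+00, -7.03270155e-02]), 'qd': array([-0.00119711, -0.00057601, -0.00294911,  0.00122114, -0.00016302,
        0.00121846]), 'tau': array([ 2.37367596e-03, -3.82580674e+01, -3.60984743e+01, -5.21182415e-05,
        4.78979055e-03, -6.69374316e-06]), 'position': array([5.24742709e-01, 4.25478075e-05, 2.41565006e-01]), 'tcp_rot': array([-2.22066107e+00, -2.22072953e+00,  1.44370930e-03]), 'wrist_force': array([-0.04333882,  0.29303656, -0.37275478]), 'moment': array([-0.03865096, -0.03188497,  0.0323561 ]), 'grip_force': 0.0, 'gripper_width': 0.999120913496015}
```

View pics/scene0.png

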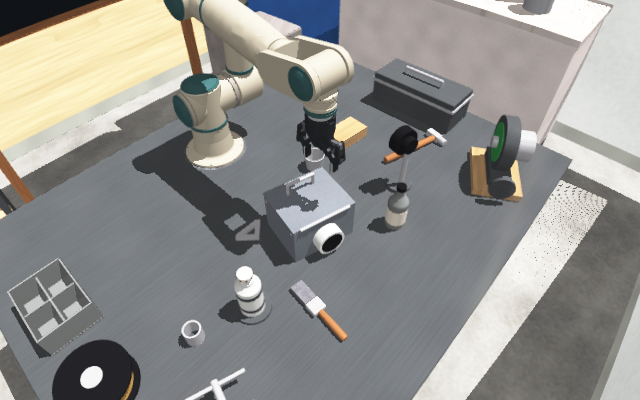

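View pics/side0.png

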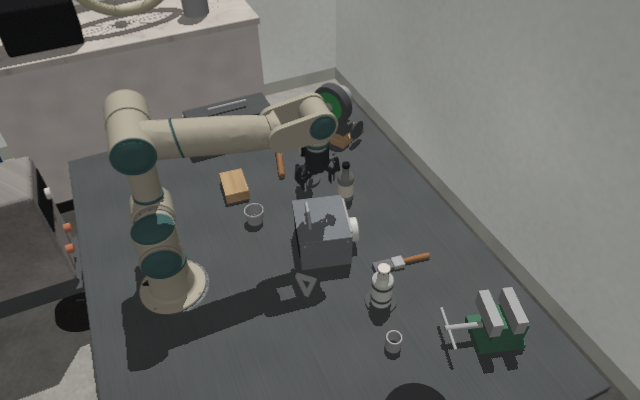

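The scene view shows the box (flap centre around (308,200), bar around (300,183)), the canister cap around (244,273), the lamp head around (403,140) and the bottle just below it. The side view shows the cap around (384,270) and the box around (322,230), with the lamp hidden behind the gripper. I'll take enlarged crops next.

```bash
cat > h.py <<'E'
from rig import ctrl, imaging
import cv2, numpy as np
from scipy.spatial.transform import Rotation as R
def crop(src,x,y,w,h,s,out):
    c=cv2.resize(cv2.imread(src)[y:y+h,x:x+w],None,fx=s,fy=s,interpolation=cv2.INTER_CUBIC)
    for i in range(0,w,20): cv2.putText(c,str(x+i),(i*s,10),0,.35,(0,0,255)); cv2.line(c,(i*s,12),(i*s,18),(0,0,255))
    for i in range(0,h,20): cv2.putText(c,str(y+i),(0,i*s+4),0,.35,(0,0,255))
    cv2.imwrite(out,c)
def camT(n,o=None):
    m=imaging.camera_model(n)
    if n!="wrist": return m,m["T"]
    o=o or ctrl.get_obs(); T=np.eye(4); T[:3,:3]=R.from_rotvec(o["tcp_rot"]).as_matrix(); T[:3,3]=o["position"]
    return m,T@m["T_tool_cam"]
def ray(n,uv,o=None):
    m,T=camT(n,o); k=m["k1"]
    p=cv2.undistortPoints(np.array([[uv]],float),m["K"],np.array([k,0,0,0,0.]))[0,0]
    return T[:3,3],T[:3,:3]@np.array([p[0],p[1],1])
def atz(n,uv,z,o=None):
    c,d=ray(n,uv,o); return c+d*(z-c[2])/d[2]
def tri(obs):
    A=0;b=0
    for n,uv in obs:
        c,d=ray(n,uv); d=d/np.linalg.norm(d); P=np.eye(3)-np.outer(d,d); A=A+P; b=b+P@c
    return np.linalg.solve(A,b)
def proj(n,p,o=None):
    m,T=camT(n,o); q=np.linalg.inv(T)@np.append(p,1)
    return cv2.projectPoints(q[None,:3],np.zeros(3),np.zeros(3),m["K"],np.array([m["k1"],0,0,0,0.]))[0].ravel()
E
python3 - <<'E'
from h import *
crop("pics/scene0.png",225,115,200,150,4,"pics/c1.png")
crop("pics/side0.png",270,130,160,200,3,"pics/c2.png")
E
```

```text
(no output)
```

View pics/c1.png

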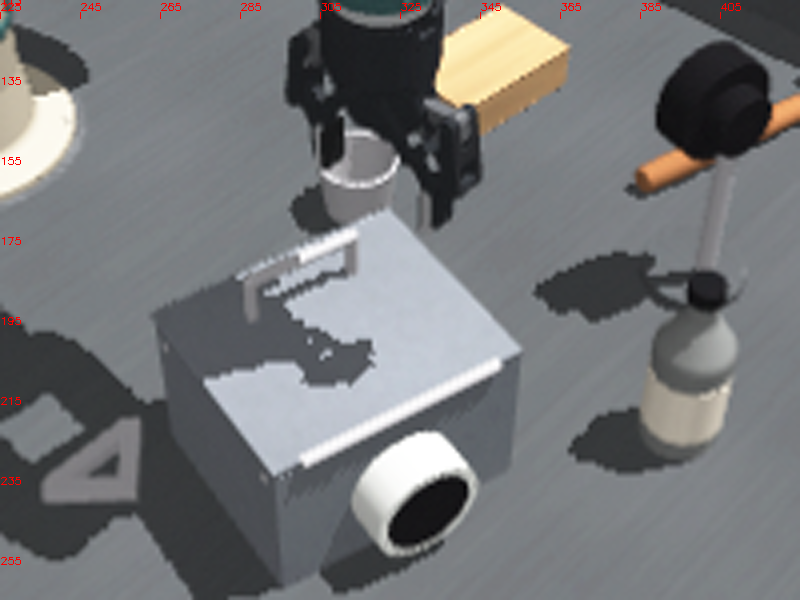

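View pics/c2.png

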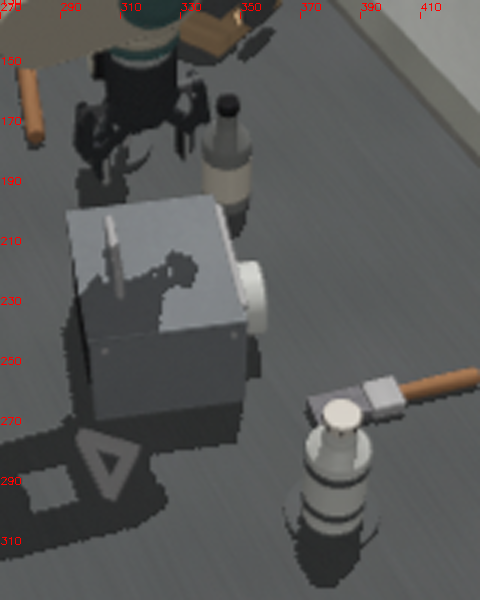

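The scene crop gives the flap's corners at about (263,194), (322,167), (355,202.5) and (294,234). The lamp is seen from behind, with its foot around (399,187) partly hidden by the bottle. The side crop gives the same corners at (292.3,200.3), (340.7,195), (352.3,237.3) and (300,244), and the cap top at (383.8,267).

```bash
python3 - <<'E'
from h import *
np.set_printoptions(precision=4,suppress=True)
S=[(263,194),(322,167),(355.2,202.5),(293.8,233.8)]
D=[(300,244),(292.3,200.3),(340.7,195),(352.3,237.3)]
for s,d in zip(S,D): print(atz("scene",s,.136),atz("side",d,.136),tri([("scene",s),("side",d)]))
c=atz("side",(383.8,267),.168);print("cap",c,proj("scene",c))
print("bar",tri([("scene",((287,183.5))),("side",(310,229))]),tri([("scene",(314,173.5)),("side",(306.5,203))]))
crop("pics/scene0.png",225,260,50,60,8,"pics/c3.png")
E
```

```text
[ 0.4135 -0.1169  0.136 ] [ 0.4103 -0.1199  0.136 ] [ 0.4113 -0.1158  0.1324]
[0.4646 0.0789 0.136 ] [0.4627 0.0781 0.136 ] [0.4634 0.0802 0.1341]
[0.6293 0.0324 0.136 ] [0.6258 0.0312 0.136 ] [0.6275 0.0349 0.1323]
[ 0.5781 -0.1602  0.136 ] [ 0.5733 -0.1643  0.136 ] [ 0.5756 -0.1586  0.1306]
cap [ 0.5907 -0.3352  0.168 ] [244.6015 272.8908]
bar [ 0.4587 -0.0718  0.156 ] [0.4899 0.0146 0.1691]
```

View pics/c3.png

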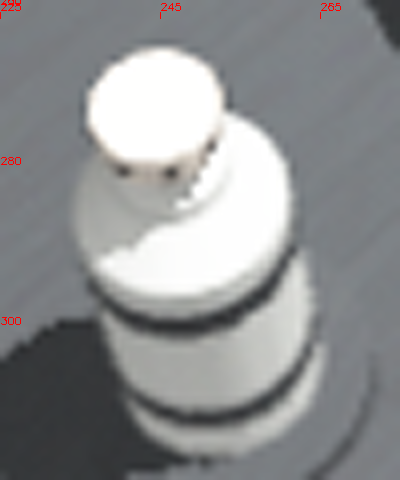

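The cap agrees in both views (0.591, -0.335). The box is centred near (0.521, -0.043) with yaw about -0.26, and its sizes match. Now moving over the cap with the fingers shut.

Careful with the scale: shifts go in shares of 0.6 m and turns go in shares of pi rad. That gives: -0.0372 m / 0.6 = -0.062, 0.0073 m / 0.6 = 0.0122.

Request:
move_tool --offsets '[[[-0.062,0.0122,0.0042],[0,0,0]],[[-0.062,0.0122,0.0042],[0,0,0]],[[-0.062,0.0122,0.0042],[0,0,0]],[[-0.062,0.0122,0.0042],[0,0,0]],[[-0.062,0.0122,0.0042],[0,0,0]],[[-0.062,0.0122,0.0042],[0,0,0]],[[-0.062,0.0122,0.0042],[0,0,0]],[[-0.062,0.0122,0.0042],[0,0,0]],[[-0.062,0.0122,0.0042],[0,0,0]],[[0,0,0],[0,0,0]],[[0,0,0],[0,0,0]],[[0,0,0],[0,0,0]]]' --jaw 0 --grip_n 30

```text
time: 1.1
position: [0.5907, -0.3344, 0.2192]
tcp_rot: [-2.221, -2.221, -0.0]
wrist_force: [-0.2, 0.6, 0.8]
gripper_width: -0.0
grip_force: 0.0
```

```bash
python3 - <<'E'
from h import *
for n in("scene","side"): cv2.imwrite(f"pics/{n}1.png",imaging.capture(n)[:,:,::-1])
a=cv2.imread("pics/scene1.png")[110:260,340:440]; b=cv2.imread("pics/side1.png")[110:260,270:370]
cv2.imwrite("pics/c4.png",np.hstack([cv2.resize(q,None,fx=4,fy=4,interpolation=cv2.INTER_CUBIC) for q in(a,b)]))
E
```

```text
(no output)
```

View pics/c4.png

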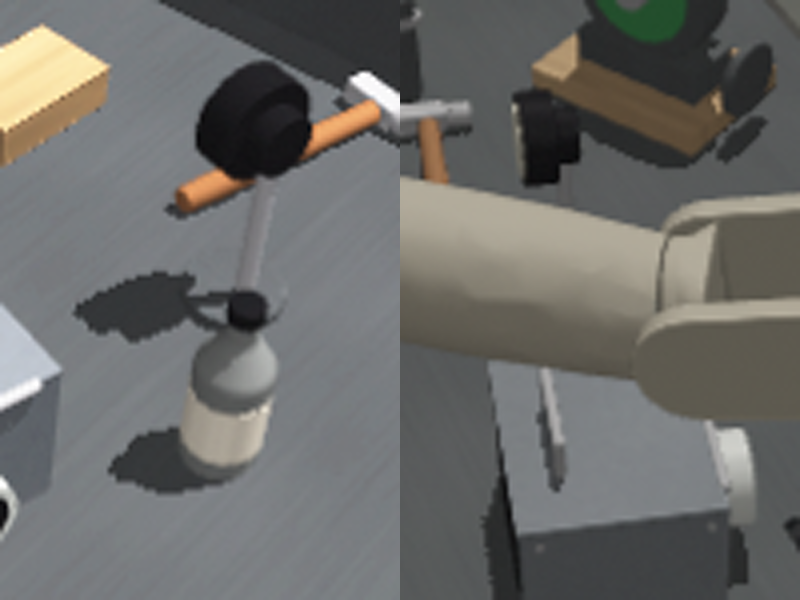

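In the side view the lens plane is edge-on with its centre at about (299.8,144.5). In the scene view the lamp foot's centre is at about (399,184.5). Now pressing the cap.

Scaled: 0.012 m / 0.6 = 0.02, 0.003 m / 0.6 = 0.005.

Request:
move_tool --offsets '[[[0,0,0.02],[0,0,0]],[[0,0,0.02],[0,0,0]],[[0,0,0.02],[0,0,0]],[[0,0,0.005],[0,0,0]],[[0,0,0.005],[0,0,0]],[[0,0,0.005],[0,0,0]],[[0,0,0.0033],[0,0,0]],[[0,0,0],[0,0,0]],[[0,0,0],[0,0,0]],[[0,0,0],[0,0,0]]]'

```text
time: 2.03
position: [0.5909, -0.3348, 0.1737]
tcp_rot: [2.221, 2.221, 0.001]
wrist_force: [-1.5, 2.5, 4.9]
gripper_width: -0.005
grip_force: 2.4
```

```bash
python3 - <<'E'
from h import *
p=atz("side",(299.8,144.5),.18); print("lens",p,"foot",atz("scene",(399,184.5),.006))
for l in [(516,90),(524,185)]: print(ray("side",((l[0]-400)/4+270,110+l[1]/4)))
for d in(-.01,0,.01): print(proj("scene",p))
E
```

```text
lens [0.58653852 0.30617227 0.18      ] foot [0.62303152 0.29178982 0.006     ]
(array([ 0.05391362, -1.14079517,  1.34605936]), array([ 0.28305283,  0.76943535, -0.59061457]))
(array([ 0.05391362, -1.14079517,  1.34605936]), array([ 0.27293975,  0.73866333, -0.62437571]))
[399.79472636 137.31728351]
[399.79472636 137.31728351]
[399.79472636 137.31728351]
```

Scaled: 0.002 m / 0.6 = 0.0033, 0.001 m / 0.6 = 0.0017.

Request:
move_tool --offsets '[[[0,0,0.0033],[0,0,0]],[[0,0,0.0033],[0,0,0]],[[0,0,0.0017],[0,0,0]],[[0,0,0],[0,0,0]],[[0,0,0],[0,0,0]],[[0,0,0],[0,0,0]]]'

```text
time: 2.53
position: [0.5911, -0.3349, 0.171]
tcp_rot: [2.219, 2.219, 0.001]
wrist_force: [-6.4, 5.2, 13.8]
gripper_width: 0.001
grip_force: 6.9
```

The cap is fully down (13.8 N, at the stop). Next: lift off, move over the flap bar, and turn to the box's yaw.

Scaled: 0.038 m / 0.6 = 0.0633, -0.03 m / 0.6 = -0.05, 0.087 rad / 3.1416 = 0.0277.

Request:
move_tool --offsets '[[[0,0,-0.025],[0,0,0]],[[0,0,-0.0417],[0,0,0]],[[0,0,-0.05],[0,0,0]],[[0.0633,-0.0237,0],[0,0,0]],[[0.0633,-0.0237,0],[0,0,0]],[[0.0633,-0.0237,0],[0,0,0]],[[0.0633,-0.0237,0],[0,0,0]],[[0.0633,-0.0237,0],[0,0,0]],[[0.0633,-0.0237,0],[0,0,0]],[[0.0633,-0.0237,0],[0,0,0]],[[0.0633,-0.0237,0],[0,0,0]],[[0,0,0],[0,0,0.0277]],[[0,0,0],[0,0,0.0277]],[[0,0,0],[0,0,0.0277]],[[0,0,0],[0,0,0]],[[0,0,0],[0,0,0]]]' --jaw 0.7

```text
time: 3.87
position: [0.4772, -0.031, 0.2375]
tcp_rot: [2.489, 1.916, -0.0]
wrist_force: [-0.5, -0.2, -0.2]
gripper_width: 0.698
grip_force: 0.0
```

```bash
python3 - <<'E'
from h import *
o=ctrl.get_obs(); cv2.imwrite("pics/w1.png",imaging.capture("wrist")[:,:,::-1])
M=R.from_rotvec(o["tcp_rot"]).as_matrix();print(M,o["position"])
b=np.array([.4775,-.0314,.171]);print(proj("wrist",b,o), M.T@(b-o["position"]))
E
```

```text
[[ 2.55770419e-01  9.66737534e-01  1.82549640e-04]
 [ 9.66737517e-01 -2.55770355e-01 -3.14928944e-04]
 [-2.57762845e-04  2.57027094e-04 -9.99999934e-01]] [ 0.47722475 -0.03097688  0.23753704]
[319.21918283 217.61577239] [-0.00032149  0.00035721  0.06653722]
```

View pics/w1.png

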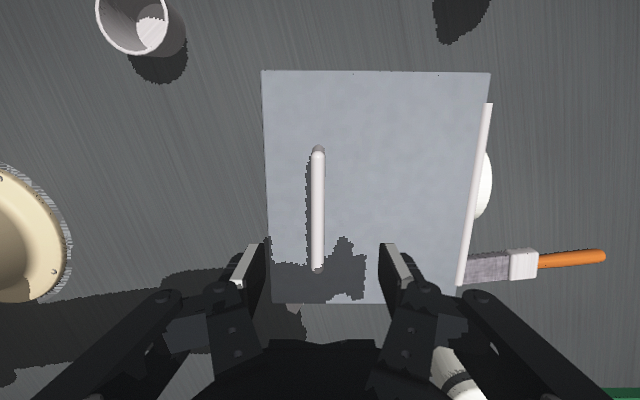

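The wrist view shows the bar running vertically at column 318, rows 152–268, centred between the fingers; it projects within 2 px of the estimate. Descending and pinching it.

Scaled: 0.0245 m / 0.6 = 0.0408, 0.024 m / 0.6 = 0.04.

Request:
move_tool --offsets '[[[0,0,0.04],[0,0,0]],[[0,0,0.04],[0,0,0]],[[0,0,0.0408],[0,0,0]],[[0,0,0],[0,0,0]],[[0,0,0],[0,0,0]]]' --jaw 0.6

```text
time: 4.33
position: [0.4766, -0.0309, 0.1646]
tcp_rot: [-2.489, -1.914, 0.003]
wrist_force: [-0.5, -0.4, 0.9]
gripper_width: 0.599
grip_force: 0.0
```

Request:
move_tool --offsets '[[[0,0,0],[0,0,0]],[[0,0,0],[0,0,0]],[[0,0,0],[0,0,0]],[[0,0,0],[0,0,0]],[[0,0,0],[0,0,0]],[[0,0,0],[0,0,0]]]' --jaw 0 --grip_n 40

```text
time: 4.83
position: [0.4746, -0.03, 0.167]
tcp_rot: [-2.487, -1.911, 0.007]
wrist_force: [-20.9, 4.2, 14.3]
gripper_width: 0.1
grip_force: 39.5
```

```bash
python3 - <<'E'
import numpy as np
p=None
for t in np.arange(0,1.41,.1):
    q=np.array([-130*np.cos(t)+41*np.sin(t),130*np.sin(t)+41*np.cos(t)])
    if p is not None: print(round(t,1),(q-p).round(1))
    p=q
E
```

```text
0.1 [ 4.7 12.8]
0.2 [ 6.  12.2]
0.3 [ 7.2 11.6]
0.4 [ 8.3 10.8]
0.5 [9.3 9.9]
0.6 [10.3  8.9]
0.7 [11.1  7.9]
0.8 [11.9  6.7]
0.9 [12.5  5.5]
1.0 [13.   4.2]
1.1 [13.3  2.9]
1.2 [13.5  1.6]
1.3 [13.6  0.2]
1.4 [13.6 -1.2]
```

Scaled: -0.0128 m / 0.6 = -0.0213, 0.0047 m / 0.6 = 0.0078.

Request:
move_tool --offsets '[[[0,-0.0067,-0.005],[0,0,0]],[[0,0.0078,-0.0213],[0,0,0]],[[0,0.01,-0.0203],[0,0,0]],[[0,0.012,-0.0193],[0,0,0]],[[0,0.0138,-0.018],[0,0,0]],[[0,0.0155,-0.0165],[0,0,0]],[[0,0,0],[0,0,0]]]'

```text
time: 5.42
position: [0.5091, -0.0395, 0.2274]
tcp_rot: [2.49, 1.911, 0.003]
wrist_force: [2.1, -1.5, -0.3]
gripper_width: 0.092
grip_force: 40.3
```

Scaled: 0.0136 m / 0.6 = 0.0227, 0.0135 m / 0.6 = 0.0225.

Request:
move_tool --offsets '[[[0,0.0172,-0.0148],[0,0,0]],[[0,0.0185,-0.0132],[0,0,0]],[[0,0.0198,-0.0112],[0,0,0]],[[0,0.0208,-0.0092],[0,0,0]],[[0,0.0217,-0.007],[0,0,0]],[[0,0.0222,-0.0048],[0,0,0]],[[0,0.0225,-0.0027],[0,0,0]],[[0,0.0227,-0.0003],[0,0,0]],[[0,0.0227,0.002],[0,0,0]],[[0,0,0],[0,0,0]],[[0,0,0],[0,0,0]]]'

```text
time: 6.33
position: [0.6176, -0.0687, 0.2642]
tcp_rot: [2.489, 1.91, 0.004]
wrist_force: [1.9, -2.9, 4.7]
gripper_width: 0.096
grip_force: 41.2
```

```bash
python3 - <<'E'
from h import *
cv2.imwrite("pics/side2.png",imaging.capture("side")[:,:,::-1])
crop("pics/side2.png",250,100,200,150,4,"pics/c5.png")
E
```

```text
(no output)
```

View pics/c5.png

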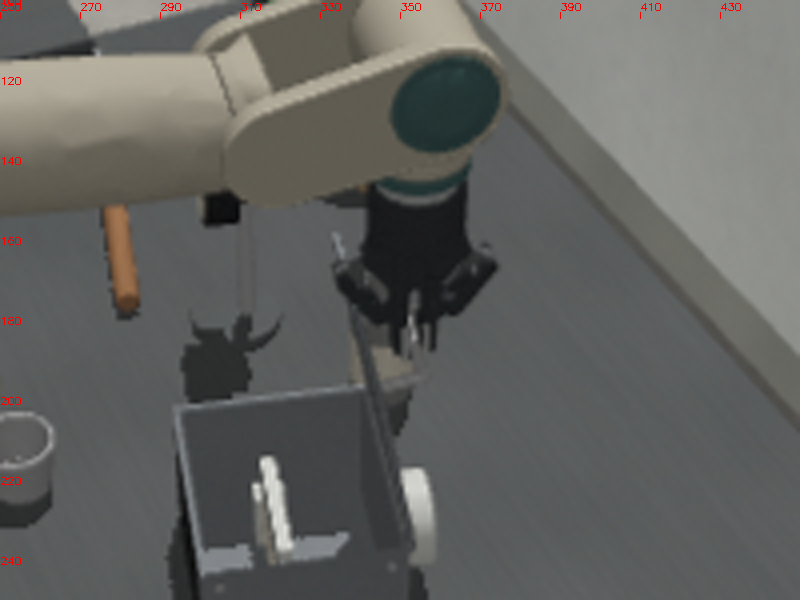

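The side view shows the flap standing nearly upright and the plate's bright top edge in the box, from about (316,214.5) to (321,237.5). Next: release, rise, and look over the lamp with the wrist camera.

Scaled: -0.03 m / 0.6 = -0.05, -0.025 m / 0.6 = -0.0417.

Request:
move_tool --offsets '[[[0,0,0],[0,0,0]],[[0,0,0],[0,0,0]],[[0,0,0],[0,0,0]],[[0,0,-0.025],[0,0,0]],[[0,0,-0.0417],[0,0,0]],[[0,0,-0.05],[0,0,0]],[[0,0,-0.05],[0,0,0]]]' --jaw 0.3

```text
time: 6.97
position: [0.6159, -0.0677, 0.3626]
tcp_rot: [-2.49, -1.913, 0.002]
wrist_force: [-0.0, -0.5, -0.0]
gripper_width: 0.301
grip_force: 0.0
```

Request:
move_tool --offsets '[[[0.06,-0.0208,0],[0,0,0]],[[0.06,-0.0208,0],[0,0,0]],[[0.06,-0.0208,0],[0,0,0]],[[0.06,-0.0208,0],[0,0,0]],[[0.06,-0.0208,0],[0,0,0]],[[0.06,-0.0208,0],[0,0,0]],[[0.06,-0.0208,0],[0,0,0]],[[0.06,-0.0208,0],[0,0,0]],[[0,0,0],[0,0,0]],[[0,0,0],[0,0,0]]]'

```text
time: 7.8
position: [0.5934, 0.2382, 0.3613]
tcp_rot: [-2.487, -1.918, 0.003]
wrist_force: [-0.2, -0.6, -0.8]
gripper_width: 0.293
grip_force: 0.0
```

```bash
python3 - <<'E'
from h import *
np.set_printoptions(precision=4,suppress=True)
o=ctrl.get_obs(); np.save("o2.npy",o,allow_pickle=True); cv2.imwrite("pics/w2.png",imaging.capture("wrist")[:,:,::-1])
a=atz("side",(316.3,215.5),.1);b=atz("side",(321.2,237),.1);print(a,b,(a+b)/2,np.hypot(*(a-b)[:2]))
c=atz("side",(318.8,226),.1);print(c)
E
```

```text
[0.5218 0.0081 0.1   ] [ 0.4963 -0.0906  0.1   ] [ 0.509  -0.0413  0.1   ] 0.10196042667974045
[ 0.5094 -0.0413  0.1   ]
```

View pics/w2.png

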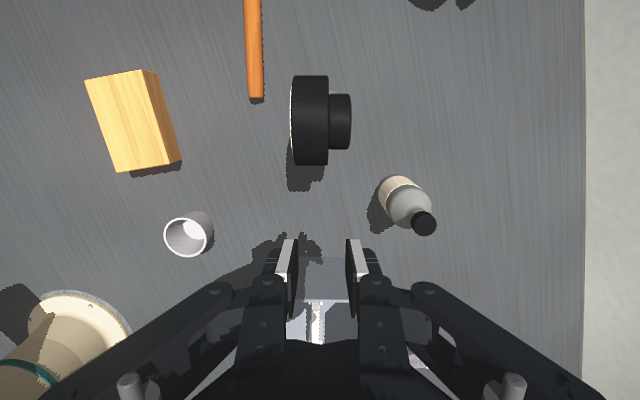

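The wrist view shows the lamp head with its axis along image x, so its yaw is about the tool's (-0.26). The lens edge is at column 292, rows 77–163. The bottle lies on the lamp's far side, and the space before the lens is free except for the low cup at (188,235).

```bash
python3 - <<'E'
from h import *
np.set_printoptions(precision=4,suppress=True)
o=np.load("o2.npy",allow_pickle=True).item()
a=atz("wrist",(292,77),.18,o);b=atz("wrist",(291,163),.18,o);print(a,b,(a+b)/2,np.arctan2(*(a-b)[:2]),np.hypot(*(a-b)[:2]))
print("lens side",atz("side",(299.8,144.5),.18))
M=R.from_rotvec(o["tcp_rot"]).as_matrix();print(M.T@(np.array([.5098,-.0407,.35])-o["position"]))
print("cup",atz("wrist",(188,220),.05,o))
E
```

```text
[0.5936 0.3475 0.18  ] [0.5682 0.2648 0.18  ] [0.5809 0.3061 0.18  ] 0.29802646865546867 0.08652331840653883
lens side [0.5865 0.3062 0.18  ]
[-0.2909 -0.0099  0.0116]
cup [0.3596 0.1996 0.05  ]
```

Lens at about (0.584, 0.306, 0.18), yaw about -0.27, so the plate grasped along the box needs no turn. The gripper's knuckles (half-width about 64 mm) would come close to the flap's top edge at 1.4 rad. I'll first push the flap a little past upright from inside with shut fingers.

Scaled: -0.0363 m / 0.6 = -0.0605, 0.029 m / 0.6 = 0.0483.

Request:
move_tool --offsets '[[[-0.0605,0,0],[0,0,0]],[[-0.0605,0,0],[0,0,0]],[[-0.0605,0,0],[0,0,0]],[[-0.0605,0,0],[0,0,0]],[[-0.0605,0,0],[0,0,0]],[[-0.0605,0,0],[0,0,0]],[[-0.0605,0,0],[0,0,0]],[[-0.0605,0,0],[0,0,0]],[[0,0,0.0467],[0,0,0]],[[0,0,0.0467],[0,0,0]],[[0,0,0.0483],[0,0,0]],[[0,0,0],[0,0,0]]]' --jaw 0

```text
time: 8.85
position: [0.5167, -0.0459, 0.271]
tcp_rot: [-2.488, -1.905, 0.011]
wrist_force: [0.2, 0.2, -1.1]
gripper_width: 0.003
grip_force: 0.0
```

Request:
move_tool --offsets '[[[0,0.0333,0],[0,0,0]],[[0,0.025,0],[0,0,0]],[[0,0.0167,0],[0,0,0]],[[0,0.0167,0],[0,0,0]],[[0,0.0167,0],[0,0,0]],[[0,0.0167,0],[0,0,0]],[[0,0.0133,0],[0,0,0]],[[0,0,0],[0,0,0]]]'

```text
time: 9.52
position: [0.6001, -0.0672, 0.2785]
tcp_rot: [2.492, 1.911, 0.001]
wrist_force: [-0.6, -1.1, -0.1]
gripper_width: 0.001
grip_force: 0.0
```

Request:
move_tool --offsets '[[[0,-0.05,0],[0,0,0]],[[0,-0.05,0],[0,0,0]],[[0,-0.055,0],[0,0,0]],[[0,0,0],[0,0,0]],[[0,0,0],[0,0,0]]]' --jaw 0.55

```text
time: 9.93
position: [0.5086, -0.042, 0.2791]
tcp_rot: [2.49, 1.912, 0.003]
wrist_force: [0.4, -0.1, 0.3]
gripper_width: 0.55
grip_force: 0.0
```

```bash
python3 - <<'E'
from h import *
o=ctrl.get_obs(); cv2.imwrite("pics/w3.png",imaging.capture("wrist")[:,:,::-1]); cv2.imwrite("pics/side3.png",imaging.capture("side")[:,:,::-1])
M=R.from_rotvec(o["tcp_rot"]).as_matrix();print(M.T@(np.array([.5098,-.0407,.084])-o["position"]))
for s in(-.055,0,.055): print(proj("wrist",[.5098+.257*s,-.0407+.966*s,.1],o))
a=cv2.resize(cv2.imread("pics/side3.png")[120:270,270:370],None,fx=3,fy=3);b=cv2.imread("pics/w3.png")[:,120:600][:400]
c=np.zeros((450,780,3),np.uint8);c[:,:300]=a;c[:400,300:]=b;cv2.imwrite("pics/c6.png",c)
E
```

```text
[0.00157248 0.0002765  0.19514012]
[320.05189143 226.55592914]
[319.91570773 179.67249526]
[319.76737391 127.88906545]
```

View pics/c6.png

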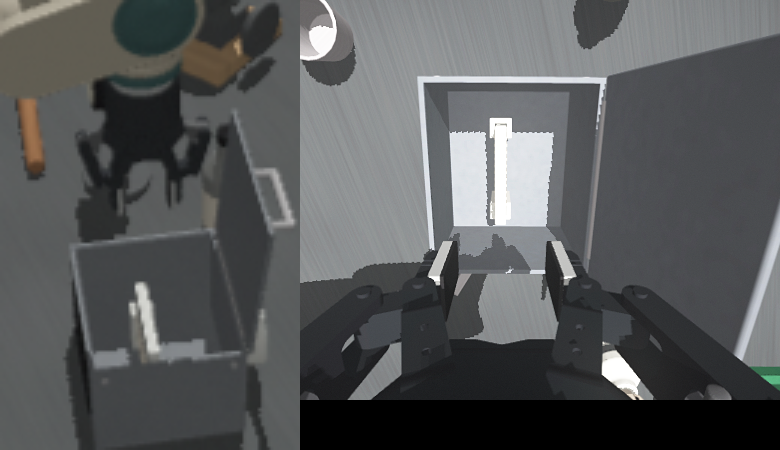

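The side view shows the flap now leaning back past upright. In the wrist view the plate's top edge lies at column 320, rows 125–222, where I projected it. Descending to pinch it.

Request:
move_tool --offsets '[[[0.0025,0,0.0542],[0,0,0]],[[0,0,0.0542],[0,0,0]],[[0,0,0.0542],[0,0,0]],[[0,0,0.0542],[0,0,0]],[[0,0,0.0542],[0,0,0]],[[0,0,0.0333],[0,0,0]],[[0,0,0.0208],[0,0,0]],[[0,0,0],[0,0,0]]]'

```text
time: 10.7
position: [0.5091, -0.0407, 0.0791]
tcp_rot: [-2.489, -1.91, 0.006]
wrist_force: [0.9, 0.0, 0.2]
gripper_width: 0.549
grip_force: 0.0
```

Request:
move_tool --offsets '[[[0,0,0],[0,0,0]],[[0,0,0],[0,0,0]],[[0,0,0],[0,0,0]],[[0,0,0],[0,0,0]],[[0,0,0],[0,0,0]],[[0,0,0],[0,0,0]]]' --jaw 0 --grip_n 60

```text
time: 11.2
position: [0.5099, -0.0404, 0.0841]
tcp_rot: [-2.491, -1.913, 0.0]
wrist_force: [-6.6, 0.8, 6.6]
gripper_width: 0.129
grip_force: 60.3
```

Scaled: -0.02 m / 0.6 = -0.0333, -0.017 m / 0.6 = -0.0283.

Request:
move_tool --offsets '[[[0,0,-0.0133],[0,0,0]],[[0,0,-0.025],[0,0,0]],[[0,0,-0.0333],[0,0,0]],[[0,0,-0.0333],[0,0,0]],[[0,0,-0.0333],[0,0,0]],[[0,0,-0.0333],[0,0,0]],[[0,0,-0.0333],[0,0,0]],[[0,0,-0.0333],[0,0,0]],[[0,0,-0.0283],[0,0,0]],[[0,0,0],[0,0,0]],[[0,0,0],[0,0,0]],[[0,0,0],[0,0,0]]]'

```text
time: 12.2
position: [0.5098, -0.0405, 0.2414]
tcp_rot: [-2.491, -1.913, 0.001]
wrist_force: [-0.5, 0.2, -1.9]
gripper_width: 0.128
grip_force: 59.3
```

```bash
python3 - <<'E'
from h import *
o=ctrl.get_obs();M=R.from_rotvec(o["tcp_rot"]).as_matrix()
print(M.T@(np.array([.487,.332,.2115])-o["position"]),o["position"])
E
```

```text
[ 0.35398982 -0.11808492  0.02997007] [ 0.50976788 -0.04047624  0.24140189]
```

Scaled: 0.035 m / 0.6 = 0.0583, 0.034 m / 0.6 = 0.0567.

Request:
move_tool --offsets '[[[0.0333,-0.0117,0],[0,0,0]],[[0.0583,-0.02,0],[0,0,0]],[[0.0583,-0.02,0],[0,0,0]],[[0.0583,-0.02,0],[0,0,0]],[[0.0583,-0.02,0],[0,0,0]],[[0.0583,-0.02,0],[0,0,0]],[[0.0583,-0.02,0],[0,0,0]],[[0.0583,-0.02,0],[0,0,0]],[[0.0583,-0.02,0],[0,0,0]],[[0.0567,-0.0167,0],[0,0,0]],[[0.0333,-0.0083,0.0167],[0,0,0]],[[0,0,0.0167],[0,0,0]],[[0,0,0.0167],[0,0,0]],[[0,0,0],[0,0,0]],[[0,0,0],[0,0,0]],[[0,0,0],[0,0,0]]]'

```text
time: 13.53
position: [0.4877, 0.331, 0.2127]
tcp_rot: [2.493, 1.911, 0.001]
wrist_force: [0.0, 0.4, -1.3]
gripper_width: 0.13
grip_force: 59.2
```

```bash
python3 - <<'E'
from h import *
o=ctrl.get_obs();M=R.from_rotvec(o["tcp_rot"]).as_matrix()
print(M.T@(np.array([.487,.332,.2115])-o["position"]))
cv2.imwrite("pics/scene4.png",imaging.capture("scene")[:,:,::-1]); cv2.imwrite("pics/side4.png",imaging.capture("side")[:,:,::-1])
c=np.hstack([cv2.resize(cv2.imread(f"pics/{n}4.png")[y:y+150,x:x+130],None,fx=3,fy=3,interpolation=2) for n,x,y in(("scene",310,70),("side",240,90))])
cv2.imwrite("pics/c7.png",c)
E
```

```text
[ 0.0007915  -0.00098553  0.00115127]
```

View pics/c7.png

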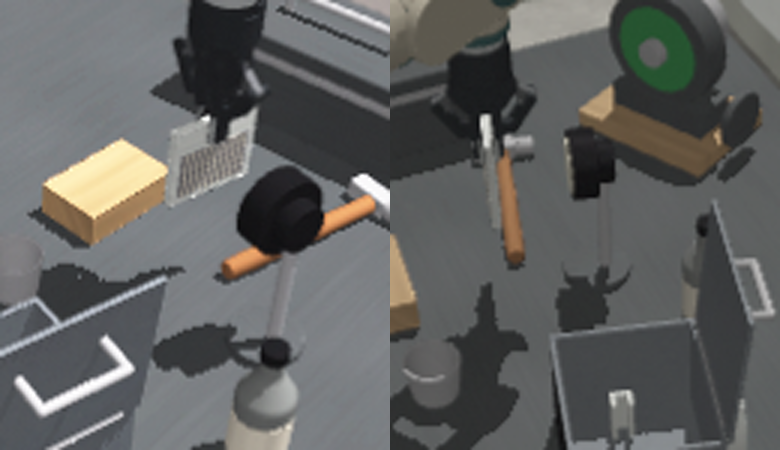

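The plate hangs upright and edge-on in the side view, centred near (273.7,146), about parallel to the lens, clear of everything, with the flap open. One numeric check before handing in.

```bash
python3 - <<'E'
from h import *
p=tri([("side",(273.7,146)),("scene",(310+212/3,70+158/3))]);print(p)
ex=np.array([.964,-.267]);ey=np.array([.267,.964])
for q in(p,np.array(ctrl.get_obs()["position"])):
    d=q[:2]-np.array([.584,.306]);print(ex@d,ey@d)
E
```

```text
[0.49417458 0.33613143 0.1778115 ]
-0.09463679608597642 0.005063310246651406
-0.09944371493551905 -0.0012441044100776153
```

```bash
python3 -c "
from rig import ctrl, imaging
print(ctrl.sign_off())"
```

```text
the job is handed in; nothing more can be done
None
```

I pressed the cap down and let it spring back, opened the flap past upright, and pulled the plate out. The arm is holding it upright and square about 95–100 mm in front of the lens, within about 5 mm of its axis, and the job is handed in at about 13.6 s; no verdict was returned.

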